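# Swap a spent v-nail tube by pushing a fresh one through the rack

### The arm

A 6-joint arm with a two-finger parallel gripper is mounted at the origin on the work surface. World frame = base frame: x ahead of the robot, y to its left, z up, the work surface at z = 0. Lengths are in mm, angles in rad, forces in N, time in s.
With the tool pointing down it reaches from about 375 to 925 mm from the base axis. Payload 5.7 kg.
Tool frame: the origin (TCP) lies on the centre line of the jaws, within the pads' length; the fingertips stand 17 mm ahead of it and the grasp point (between the pads) lies 2 mm behind it; z points along the fingers, y is the line along which they close (so a half turn about z gives the same grasp; the last joint's range is limited). The gripper opens to 85 mm and grips with 20 to 120 N. Pads are 22 mm wide; open, the fingers measure 114 mm over their backs; the gripper's body (76 mm by 85 mm) begins 54 mm behind the grasp point. The pads swing forward as they close: fully open they stand 13 mm farther back than shut.
Start: joints at [1.148, 0.359, 1.51, -0, 1.272, -0.115], TCP at [181.771, 571.773, 248.267] pointing down, gripper open.
Joint ranges: [-2.97, 2.97], [-1.01, 2.36], [0.21, 2.38], [-0.96, 4.11], [0.2, 2.71], [-2.98, 2.98]. Speed limits (rad/s): [2.39, 2.39, 3.14, 3.14, 3.14, 3.14].

### API

Orientations are given as a unit quaternion [x, y, z, w].
In Python, from station import env, optics gives the robot as it stands.
- The arm moves only by the tool servo_tool, never from a script. Its argument "plan" is a list of rows, each a list of 3 entries, a list of its own where there are three numbers: the shift along the world's x, y, z in units of 40 mm (1.0 is 40 mm), then the turn, a rotation vector about the world's x, y, z in units of 8 degrees (1.0 is 8 degrees), then the finger opening in mm, from 0 to 85.4. In form: [[[x, y, z], [wx, wy, wz], gripper], ...]. A call has 1 to 12 rows; each row is the pose to reach, as a shift and turn from the pose commanded when the call began; what a row does not reach only later rows make up. A row lasts 1/10 s, in which the tool goes at most 50 mm and 8.59 degrees, less where a joint would pass 70% of its speed; a pose out of reach is approached as far as the arm can. A call with a gripper value outside its range is refused whole. The fingers move at their own pace and stop on an object; "force" is the grip in N (left out, the last holds). Time passes only in rows, so rows that repeat a pose let the fingers close. It gives the time, the measured TCP pose, the force, the opening and the grip force at its end, in the units of the state.
- env.state(): the state, without advancing time (a new reading comes with each control period).
- optics.grab_frame(name): name is "scene" or "top" or "wrist"; returns a dict with "frame" (384x512x3 uint8, blue, green, red), "depth" (384x512 float32, mm along the optical axis (not along the pixel's ray), 0 where there is no reading), "mtx" (3x3 intrinsics, pixels), "T" (4x4, takes a point from camera to world coordinates); the wrist camera has in their place "hand_eye" (4x4, takes a point from camera to tool coordinates, whose origin is the TCP and whose axes are the flange's). Camera axes: x right, y down, z forward; pixel columns grow to the right and rows downward; lengths in mm; the calibration is good to about 2 mm. A picture is of the moment at which its call begins: read the wrist's pose just before it.
- env.sign_off(): hands the job in; it is judged then, once.
The state is a dict: "t": time; "joint_pos": joint angles; "dq": joint speeds; "effort": joint torques, N m; "tcp_pos": TCP position; "eef_rot": TCP orientation; "contact_force": force on the tool from outside, world axes, zero at the start; "ft_torque": the same for the moment, N m; "width": finger opening in mm; "gripper_force": force on a finger pad.
Only numpy, scipy, OpenCV 4.12 (cv2) and the standard library are available. Lean on these libraries where they do the work, as an engineer would, in place of code of your own. Each camera call takes 0.05 s, during which the arm holds its last target. There are 200 camera calls.

### The job

Load the fresh black v-nail tube into the rack with the sliding fence: push the fence by its yellow paddle so that its rod drives the fresh tube into the middle hole and the spent white tube out of the far side, and stop when the fresh tube's end is flush with the rack's face (not short, not too deep; don't touch the fresh tube with the gripper). Then draw the fence all the way back to the end of its track away from the rack, and lay the spent tube gently down flat in the red tray. Leave everything else on the bench where it is.

Things in the scene. Friction and masses are not known exactly. Their poses are not given: they have to be found in the camera images.
- bore (a point): Centre of the rack's middle hole, 55 mm above the bench; y = the hole's level axis, z up. The fixed beech rack is 130 (x) x 80 (y) x 86 mm, its top 98 mm up, with faces at y = +40 and -40 mm; the hole, 31 mm wide, goes right through. Fresh tube and fence wait on the +y side; the spent tube is inside and comes out at -y. Two more tubes fill the side holes for good.
- cradle (a point): Point on the hole's axis 80 mm beyond bore on the -y side (same axes), where the spent tube's centre comes to lie. Two steel guide rods carry tubes level from y = +205 mm, through the hole, to y = -150 mm of bore (white stop there, 7 mm below the axis). Outside the rack rods and ridge are 25 mm wide over a 12 mm thick base plate, so fingers can reach down beside a tube.
- fence (a joint): Aluminium slide fence, m: 0 = all the way back (+y end), grows as it is pushed to the rack (-y of bore). Its 16 mm push rod lies on the hole's axis; the rod's tip is 180 mm from the rack's +y face at 0 and reaches the face at 0.18. Nothing stops it there: it can go 30 mm into the hole (stop at 0.21). It stays where it is left; friction about 2.5 N.
- fence_grip (a point): Point in the middle of the fence's upright yellow paddle, 105 mm above the bench; the paddle is 44 mm (x) wide, 14 mm (y) thick and reaches from 76 to 128 mm above the bench. Same axes as bore; 50 mm behind (+y) the push rod's tip. The fence's crossbar below the paddle is 114 mm (x) wide, its top 76 mm above the bench.
- fresh_center (a point): Centre of the fresh tube: black steel, 80 mm long, 24 mm diameter with 26 mm copper collars at both ends (last 8 mm), about 160 g, lying along its own y axis. It slides on the rods and may spin about that axis. It is flush when its centre is at bore, as it is as long as the rack is thick.
- spent_center (a point): Centre of the spent tube: white, 80 mm long, 24 mm diameter with 26 mm red collars at both ends (last 8 mm), about 60 g, lying along its own y axis; hidden in the rack's middle hole at the start. Once pushed out it lies on the rods beyond the rack, its centre 80 mm from bore, 55 mm above the bench.
- red_tray: Open red tray for spent tubes, fixed, 150 x 150 x 35 mm with 4 mm walls and floor; origin at the centre of its underside, z up.
- grey_tray: Open grey tray of the same size, fixed, with the two nylon spacers; not for tubes. Origin at the centre of its underside.
- spacer1: White nylon L-shaped frame spacer, 50 x 36 x 12 mm, in the grey tray; leave alone. Origin in its underside.
- spacer2: The second such spacer; leave alone.
- moulding: Beech moulding strip, 45 x 360 x 22 mm, lying on the left of the bench; leave alone. Origin under its centre.
- scribe: Copper scribe with steel point, 140 x 9 x 9 mm; leave alone. Origin under the copper part's centre.
- cartridge: Black steel v-nailer cartridge, 110 x 22 x 29 mm; leave alone. Origin under its centre.
- glue: Yellow glue bottle, 60 mm diameter, 170 mm tall; leave alone. Origin under its centre.
There are look-alikes about, which are no part of the job. What is shaped like the part that bears fresh_center but blue or turquoise is not meant.

How it is judged:
By the outcome, as a careful person would: the job done as asked, in the order asked, and still so for the second after the job is handed in, with the robot touching nothing.
It also fails if it takes over 64 s, if anything falls off the work surface, if the arm or the gripper's body presses on something with over 40 N, if the wrist force passes 120 N, or if a joint passes its speed limit or range.

## Working session

There is one attempt and no reset: what is moved stays moved. The work goes in short steps, Python scripts to look and compute and a tool call to move; the robot and the scene stay as the last step left them, time stands still between calls to the robot, and variables do not carry over. Pictures are saved under pics/ and viewed, at most 10 in all, crops included, and the job is handed in when it is done.

Besides the shell and the picture viewer there is one more tool, called after "Request:" by a JSON object that holds its "op" and its "data". servo_tool: Moves the arm, as the interface text tells. Its arguments: {"type":"object","properties":{"plan":{"type":"array"},"force":{"type":"number"}},"required":["plan"]}

```bash
mkdir -p pics; ls
python3 - <<'E'
from station import env, optics
import cv2,numpy as np
print(env.state())
for n in("scene","top"):
    f=optics.grab_frame(n); np.savez(f"pics/{n}0.npz",**f)
    cv2.imwrite(f"pics/{n}0.png",cv2.resize(f["frame"],(800,600),interpolation=cv2.INTER_CUBIC)); print(n,f["mtx"].round(1).tolist(),f["T"].round(3).tolist())
E
```

```text
pics
{'t': 0.0, 'joint_pos': array([ 1.14788515e+00,  3.59497558e-01,  1.51144841e+00, -1.33710325e-05,
        1.27248882e+00, -1.15100056e-01]), 'dq': array([ 0.00038499,  0.00071718, -0.00108879,  0.00018019,  0.00062007,
       -0.00194427]), 'effort': array([ 8.53806359e-04, -5.27622592e+01, -2.78624278e+01, -7.58051465e-05,
        1.30328248e-02,  1.49242095e-05]), 'tcp_pos': array([181.52569253, 571.1957341 , 247.45190428]), 'eef_rot': array([ 1.53296674e-01,  9.88179782e-01, -8.89642405e-04, -2.38636861e-04]), 'contact_force': array([-0.1227607 ,  0.78556542,  0.76642305]), 'ft_torque': array([-0.02791817,  0.00725797,  0.04371066]), 'gripper_force': 0.0, 'width': 85.28770227470835}
scene [[420.0, 0.0, 253.8], [0.0, 420.0, 191.7], [0.0, 0.0, 1.0]] [[-0.234, 0.625, -0.744, 1367.332], [0.972, 0.147, -0.182, 256.748], [-0.004, -0.766, -0.643, 833.563], [0.0, 0.0, 0.0, 1.0]]
top [[422.3, 0.0, 250.7], [0.0, 422.3, 193.4], [0.0, 0.0, 1.0]] [[0.029, -0.997, 0.071, 396.65], [-0.999, -0.031, -0.028, 58.778], [0.031, -0.07, -0.997, 1276.142], [0.0, 0.0, 0.0, 1.0]]
```

View pics/top0.png

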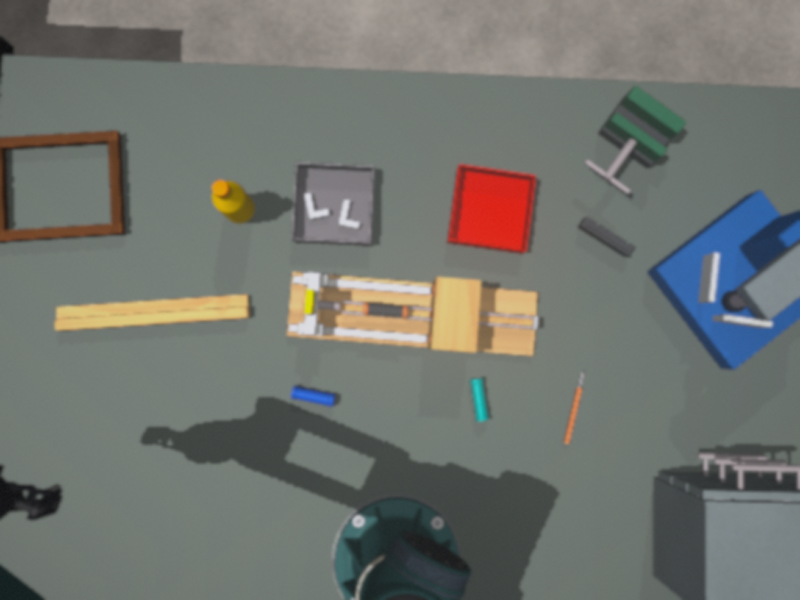

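View pics/scene0.png

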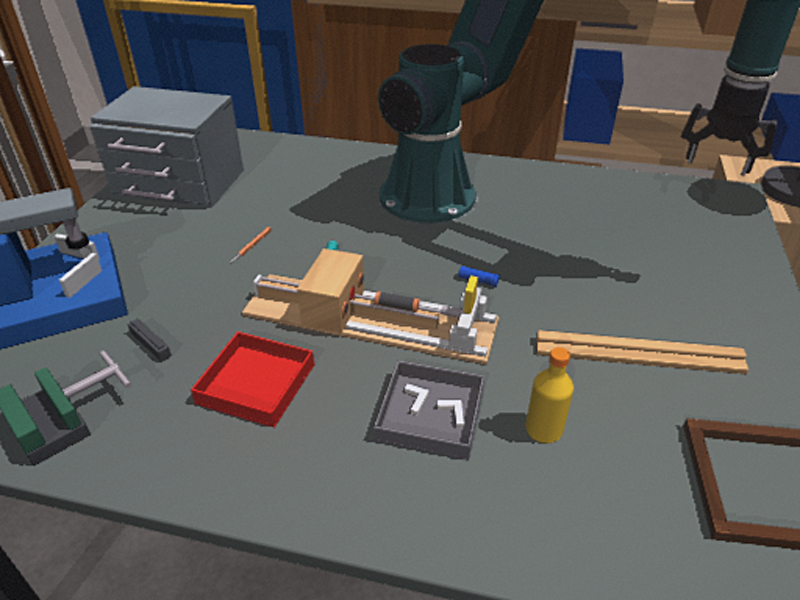

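The top view shows the fixture in the middle: fence with yellow paddle at (310,300), black tube with copper collars at (387,310), rack at (456,315), cradle rods out to (538,322), red tray at (493,209). Candidates for the fresh tube are black/copper (387,310), blue (314,396) and turquoise (480,400). I choose the black one lying on the rods. A close crop should confirm it.

```bash
cat > h.py <<'E'
import numpy as np
def load(n): return dict(np.load(f"pics/{n}.npz"))
def atz(f,u,v,z):
    r=f["T"][:3,:3]@np.linalg.inv(f["mtx"])@[u,v,1]; o=f["T"][:3,3]; return o+r*(z-o[2])/r[2]
def cloud(f,T=None):
    d=f["depth"]; v,u=np.mgrid[:384,:512]; T=f["T"] if T is None else T
    p=np.stack([u*d,v*d,d],-1)@np.linalg.inv(f["mtx"]).T
    return p@T[:3,:3].T+T[:3,3]
E
python3 - <<'E'
import cv2,numpy as np
from h import *
f=load("top0"); im=f["frame"]
c=im[165:235,180:350]; c=cv2.resize(c,None,fx=4.7,fy=4.7,interpolation=cv2.INTER_CUBIC); cv2.imwrite("pics/crop1.png",c)
P=cloud(f)
def box(m,name):
    x=P[m]; r=cv2.minAreaRect(x[:,:2].astype(np.float32)); print(name,len(x),r,"z",np.percentile(x[:,2],[5,50,95]).round(1),'mean',x.mean(0).round(1))
b,g,r=[im[...,i].astype(int) for i in range(3)]
reg=np.zeros(b.shape,bool); reg[165:235,180:350]=1
box(reg&(abs(P[...,2]-98)<7)&(r>b+20)&(np.arange(512)>265),"racktop")
box(reg&(r>120)&(g>120)&(b<80)&(P[...,2]>85),"paddle")
reg2=np.zeros(b.shape,bool); reg2[95:170,280:350]=1
box(reg2&(r>100)&(g<60)&(b<60),"red")
box(reg&(abs(P[...,2]-12)<6),"base")
E
```

```text
racktop 1325 ((463.41986083984375, -89.19282531738281), (80.52806091308594, 130.1783905029297), 87.08045196533203) z [ 94.9  98.7 102.4] mean [463.3 -88.9  98.7]
paddle 86 ((435.49029541015625, 126.17810821533203), (151.71018981933594, 34.485958099365234), 47.24044418334961) z [ 95.  128.  132.3] mean [474.8 168.4 137.6]
red 2444 ((558.9894409179688, -113.33583068847656), (181.77725219726562, 436.8813781738281), 65.9171142578125) z [ 0.9  5.5 35. ] mean [ 675.9 -166.3   13. ]
base 3292 ((470.84710693359375, -19.582855224609375), (208.2791748046875, 507.6567687988281), 1.5997769832611084) z [ 7.6 12.7 16.5] mean [465.7 -21.   12.5]
```

View pics/crop1.png

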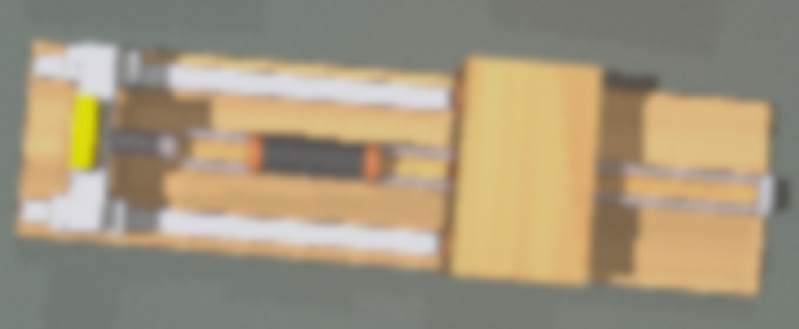

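The crop shows the black tube with copper collars at (315,157) on the rods, the paddle at (85,132), the rack at (525,170) and the white stop at (765,193). The choice is confirmed. Next I check these points against the stated sizes.

Run:
```python
from h import *
import cv2
f=load("top0"); P=cloud(f)
for n,u,v,z in [("b1",33,40,12),("b2",18,235,12),("b3",772,100,12),("b4",757,295,12),("paddle",85,132,128),("tubeL",250,153,66),("tubeR",381,162,66),("stop",765,193,48),("r1",470,57,98),("r2",601,66,98),("r3",452,275,98),("r4",585,285,98)]:
    print(n,atz(f,180+u/4.7,165+v/4.7,z).round(1))
im=f["frame"]; b,g,r=[im[...,i].astype(int) for i in range(3)]
m=np.zeros(b.shape,bool); m[95:170,280:350]=1
m&=(r>100)&(g<60)&(b<60); k,l,s,c=cv2.connectedComponentsWithStats(m.astype(np.uint8)); i=1+s[1:,4].argmax(); m=l==i
p=P[m&(P[...,2]>28)]; print("trayrim",cv2.minAreaRect(p[:,:2].astype(np.float32)),len(p)); p=P[m&(P[...,2]<10)&(P[...,2]>0)];print("floor",cv2.minAreaRect(p[:,:2].astype(np.float32)))
m=np.zeros(b.shape,bool); m[180:205,190:206]=1; m&=(r>120)&(g>120)&(b<90)&(abs(P[...,2]-128)<8); p=P[m]; print("paddle",cv2.minAreaRect(p[:,:2].astype(np.float32)),p.mean(0),len(p))
```

```text
b1 [540.8 215.5  12. ]
b2 [416.4 220.1  12. ]
b3 [ 517.4 -259.6   12. ]
b4 [ 392.  -251.6   12. ]
paddle [475.1 169.1 128. ]
tubeL [469.6  74.3  66. ]
tubeR [466.6  -5.9  66. ]
stop [ 455.6 -246.9   48. ]
r1 [529.2 -55.7  98. ]
r2 [ 526.4 -134.5   98. ]
r3 [398.9 -48.2  98. ]
r4 [ 395.3 -127.5   98. ]
trayrim ((557.1048583984375, -111.47575378417969), (179.91893005371094, 431.9221496582031), 65.9171142578125) 263
floor ((676.9866943359375, -169.94082641601562), (150.72848510742188, 139.58424377441406), 83.54485321044922)
paddle ((475.40625, 171.87026977539062), (14.042871475219727, 38.89129638671875), 86.23751068115234) [475.28096546 171.43054597 128.93184425] 78
```

Request:
{"op": "servo_tool", "data": {"plan": [[[0.73,-1.0,0],[0,0,0.3],85],[[1.47,-2.0,0],[0,0,0.6],85],[[2.2,-3.0,0],[0,0,0.9],85],[[2.93,-4.0,0],[0,0,1.2],85],[[3.67,-5.0,0],[0,0,1.5],85],[[4.4,-6.0,0],[0,0,1.84],85],[[5.13,-7.0,-0.1],[0,0,1.84],85],[[5.87,-8.0,-0.2],[0,0,1.84],85],[[6.6,-9.0,-0.3],[0,0,1.84],85],[[7.33,-10.04,-0.4],[0,0,1.84],85],[[7.33,-10.04,-0.4],[0,0,1.84],85],[[7.33,-10.04,-0.4],[0,0,1.84],85]], "force": 40}}

```text
t: 1.3
tcp_pos: [475.2, 169.1, 231.8]
eef_rot: [0.027, 1.0, -0.0, -0.001]
contact_force: [-1.1, -0.1, 0.4]
width: 84.9
gripper_force: 0.0
```

```bash
cat >> h.py <<'E'
def wrist(n):
    from station import env,optics
    from scipy.spatial.transform import Rotation as R
    s=env.state(); f=optics.grab_frame("wrist"); A=np.eye(4); A[:3,:3]=R.from_quat(s["eef_rot"]).as_matrix(); A[:3,3]=s["tcp_pos"]
    f["T"]=A@f["hand_eye"]; np.savez(f"pics/{n}.npz",**f); return f,s
E
python3 - <<'E'
from h import *
import cv2
f,s=wrist("w1"); print(s["tcp_pos"],f["hand_eye"].round(2).tolist())
cv2.imwrite("pics/w1.png",cv2.resize(f["frame"],(800,600),interpolation=cv2.INTER_CUBIC))
im=f["frame"].astype(int);P=cloud(f); m=(im[...,2]>100)&(im[...,1]>100)&(im[...,0]<80)&(P[...,2]>120)&(f["depth"]>0)
p=P[m];print(len(p))
if len(p):print(cv2.minAreaRect(p[:,:2].astype(np.float32)),np.median(p,0))
E
```

```text
[475.16375961 169.05568443 231.76883063] [[0.0, -0.96, -0.29, 73.76], [1.0, -0.0, 0.0, -1.18], [-0.0, -0.29, 0.96, -125.81], [0.0, 0.0, 0.0, 1.0]]
1017
((474.18597412109375, 169.7982635498047), (12.399341583251953, 42.482181549072266), 87.2225112915039) [472.47744647 169.96914696 128.03992273]
```

View pics/w1.png

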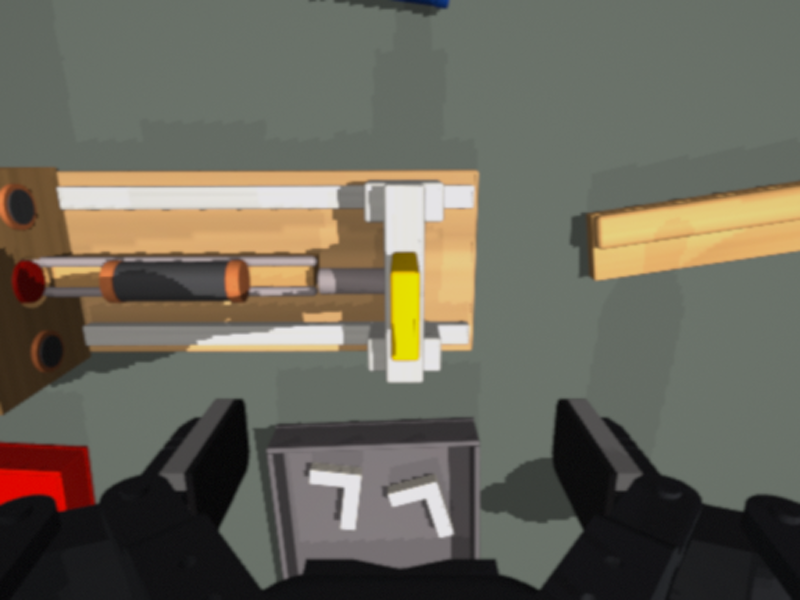

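The wrist view shows the paddle at (405,308), midway between the fingers, and the fresh tube at (175,280). Descending and gripping the paddle across its thickness.

Request:
{"op": "servo_tool", "data": {"plan": [[[0,0.02,-1.0],[0,0,0],85],[[0,0.02,-2.0],[0,0,0],70],[[0,0.02,-2.7],[0,0,0],50],[[0,0.02,-3.2],[0,0,0],40],[[0,0.02,-3.2],[0,0,0],20],[[0,0.02,-3.2],[0,0,0],8],[[0,0.02,-3.2],[0,0,0],8],[[0,0.02,-3.2],[0,0,0],8],[[0,0.02,-3.2],[0,0,0],8],[[0,0.02,-3.2],[0,0,0],8]], "force": 40}}

```text
t: 2.35
tcp_pos: [473.7, 171.0, 104.3]
eef_rot: [0.025, 1.0, -0.0, -0.001]
contact_force: [-4.7, 2.7, -7.2]
width: 13.7
gripper_force: 41.4
```

Request:
{"op": "servo_tool", "data": {"plan": [[[-0.01,-0.2,0],[0,0,0],8],[[-0.03,-0.55,0],[0,0,0],8],[[-0.045,-0.9,0],[0,0,0],8],[[-0.065,-1.3,0],[0,0,0],8],[[-0.085,-1.7,0],[0,0,0],8],[[-0.105,-2.1,0],[0,0,0],8],[[-0.12,-2.4,0],[0,0,0],8],[[-0.135,-2.7,0],[0,0,0],8],[[-0.145,-2.9,0],[0,0,0],8],[[-0.15,-3.05,0],[0,0,0],8],[[-0.155,-3.1,0],[0,0,0],8],[[-0.155,-3.1,0],[0,0,0],8]]}}

```text
t: 3.55
tcp_pos: [467.4, 46.5, 104.3]
eef_rot: [0.026, 1.0, -0.0, -0.001]
contact_force: [-5.3, 0.2, -7.1]
width: 13.5
gripper_force: 41.7
```

Request:
{"op": "servo_tool", "data": {"plan": [[[-0.005,-0.08,0],[0,0,0],8],[[-0.01,-0.16,0],[0,0,0],8],[[-0.012,-0.24,0],[0,0,0],8],[[-0.016,-0.32,0],[0,0,0],8],[[-0.02,-0.4,0],[0,0,0],8],[[-0.024,-0.48,0],[0,0,0],8],[[-0.028,-0.56,0],[0,0,0],8],[[-0.032,-0.64,0],[0,0,0],8],[[-0.035,-0.7,0],[0,0,0],8],[[-0.035,-0.7,0],[0,0,0],8]]}}

```text
t: 4.55
tcp_pos: [466.0, 18.9, 104.3]
eef_rot: [0.026, 1.0, 0.0, -0.001]
contact_force: [-5.4, 2.5, -6.9]
width: 13.4
gripper_force: 41.8
```

Run:
```python
from h import *
import cv2
from station import optics
f,s=wrist("w2"); print(s["tcp_pos"],s["width"],s["contact_force"])
cv2.imwrite("pics/w2.png",cv2.resize(f["frame"],(800,600),interpolation=cv2.INTER_CUBIC))
f=optics.grab_frame("top"); np.savez("pics/top2.npz",**f)
```

```text
[466.0004961   18.92544751 104.32595186] 13.401839992753603 [-5.42390401  2.50272534 -6.92340228]
```

View pics/w2.png

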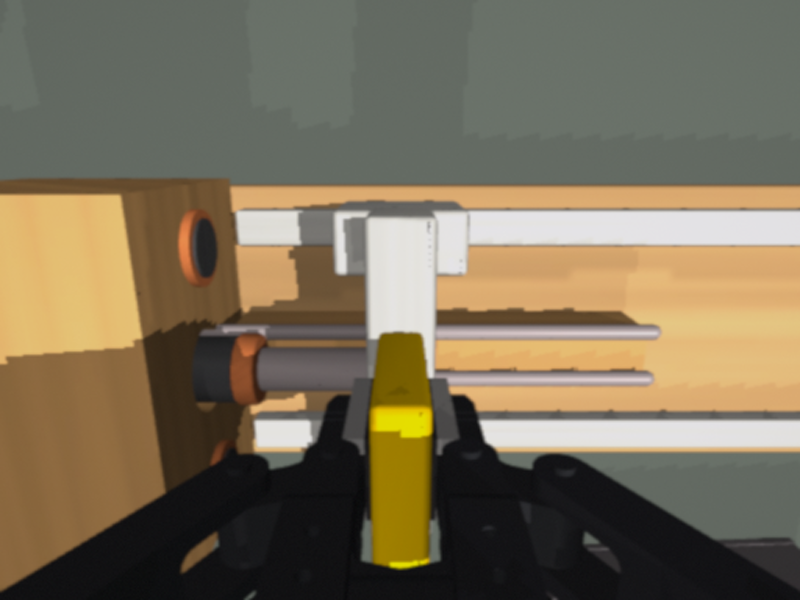

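The wrist view shows the fresh tube mostly in the hole. Its copper collar end at (265,370) stands out from the rack face, with the rod tip against it. Measuring the remaining gap.

```bash
cat >> h.py <<'E'
D=np.array([0.0505,0.9987,0]); O=np.array([463.0,-90.3,55])
def gap(n):
    f=load(n); P=cloud(f); a=(P-O)@D; l=(P-O)@[0.9987,-0.0505,0]; z=P[...,2]; ok=f["depth"]>0
    im=f["frame"].astype(int)
    top=ok&(abs(z-98)<2.5)&(abs(l)<60)
    print("rack top n",top.sum(),"z",np.median(z[top]),"a max pct",np.percentile(a[top],[95,99,99.7]).round(2))
    u=np.arange(512)[None]; fc=ok&(z>30)&(z<92)&(abs(l)<62)&(abs(a-40)<6)&((abs(l)>17))
    print("face",fc.sum(),np.percentile(a[fc],[5,25,50,75,95]).round(2))
    for x in(-38,0,38):
        t=ok&(abs(l-x)<9)&(abs(z-65)<5)&(a>30)&(a<70)
        print(x,np.percentile(a[t],[50,95]).round(1) if t.any() else None)
    tb=ok&(abs(l)<2.5)&(z>57)&(z<75)&(a>25)&(a<100)
    o=np.argsort(a[tb]); A=a[tb][o]; Z=z[tb][o]
    for q in np.arange(30,90,1.):
        k=(A>=q)&(A<q+1)
        if k.any(): print(int(q),round(float(np.median(Z[k])),1),end="; ")
    print()
E
python3 -c "
from h import *
gap('w2')"
```

```text
rack top n 20536 z 98.12475117131488 a max pct [ 38.65 107.68 123.19]
face 5733 [38.6  38.88 39.09 39.41 42.96]
-38 [40.6 43.1]
0 [52.6 67.7]
38 [39.3 42. ]
37 66.6; 38 69.8; 39 67.7; 40 66.4; 41 66.7; 42 66.9; 43 66.9; 44 67.0; 45 66.9; 46 66.8; 47 67.0; 48 67.1; 49 66.8; 50 67.0; 51 67.7; 52 67.5; 53 67.7; 54 67.6; 55 67.7; 56 67.9; 57 67.3; 58 65.3; 59 63.4; 60 62.7; 61 62.6; 62 63.0; 63 62.7; 64 62.5; 65 63.0; 66 62.9; 67 62.6; 68 62.8; 69 62.9; 70 62.7; 71 62.8; 72 62.8; 73 63.0; 74 62.7; 75 62.7; 76 62.9; 77 63.0; 78 62.7; 79 62.6; 80 62.6; 81 62.8; 82 63.3; 83 62.8; 84 62.7; 85 62.6; 86 63.0; 87 62.7; 88 63.0; 89 62.8;
```

Request:
{"op": "servo_tool", "data": {"plan": [[[-0.002,-0.04,0],[0,0,0],8],[[-0.004,-0.08,0],[0,0,0],8],[[-0.006,-0.12,0],[0,0,0],8],[[-0.009,-0.17,0],[0,0,0],8],[[-0.011,-0.22,0],[0,0,0],8],[[-0.013,-0.27,0],[0,0,0],8],[[-0.016,-0.32,0],[0,0,0],8],[[-0.018,-0.36,0],[0,0,0],8],[[-0.019,-0.38,0],[0,0,0],8],[[-0.019,-0.38,0],[0,0,0],8],[[-0.019,-0.38,0],[0,0,0],8]]}}

```text
t: 5.75
tcp_pos: [465.2, 4.0, 104.3]
eef_rot: [0.025, 1.0, 0.0, -0.001]
contact_force: [-5.6, 3.7, -7.2]
width: 13.4
gripper_force: 41.8
```

Run:
```python
from h import *
import cv2
f,s=wrist("w3"); print(s["tcp_pos"],s["width"],s["contact_force"], (s["tcp_pos"]-O)@D)
c=f["frame"][190:300,80:230]
cv2.imwrite("pics/w3.png",cv2.resize(c,None,fx=5.3,fy=5.3,interpolation=cv2.INTER_CUBIC))
gap("w3")
```

```text
[465.24684547   3.96699398 104.3212404 ] 13.401596390241625 [-5.63718571  3.69194205 -7.24407659] 94.25791258259447
rack top n 26503 z 98.12672513132603 a max pct [ 37.53  85.05 104.98]
face 4184 [38.68 38.91 39.09 39.39 43.02]
-38 [40.8 43.1]
0 [51.3 68.2]
38 [40.1 42. ]
37 67.3; 38 68.3; 39 71.7; 40 67.8; 41 67.7; 42 67.2; 43 64.3; 44 63.0; 45 62.7; 46 62.8; 47 62.8; 48 62.5; 49 62.9; 50 63.0; 51 62.6; 52 62.8; 53 62.8; 54 62.6; 55 62.8; 56 62.9; 57 63.0; 58 62.7; 59 62.7; 60 62.6; 61 62.7; 62 62.9; 63 62.9; 64 62.8; 65 62.7; 66 62.6; 67 62.7; 68 62.5; 69 63.0; 70 63.1; 71 62.8; 72 62.7; 73 63.2; 74 62.7; 75 62.9; 76 62.9; 77 62.5; 78 62.8; 79 63.0; 80 62.6; 81 63.0;
```

View pics/w3.png

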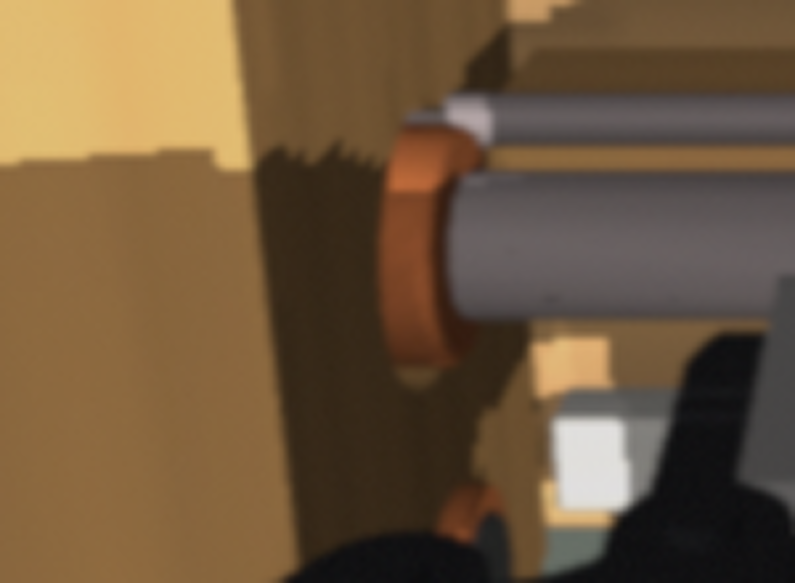

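The crop shows the copper collar still standing out of the face: it enters at about (382,250) and its end rim is at about (440,250). I'll intersect those rays with the tube and hole cylinders as a second estimate.

Run:
```python
from h import *
f=load("w3"); c=f["T"][:3,3]
L=np.array([0.9987,-0.0505,0]); Z=np.array([0,0,1.])
O[:]=O
print("cam",(c-O)@D,(c-O)@L,c[2])
def cyl(uc,vc,r,lo=0,zo=0):
    w=f["T"][:3,:3]@np.linalg.inv(f["mtx"])@[80+uc/5.3-.4,190+vc/5.3-.4,1]
    o=np.array([(c-O)@L-lo,c[2]-55-zo]); d=np.array([w@L,w[2]])
    A=d@d;B=2*o@d;C=o@o-r*r; q=B*B-4*A*C
    if q<0: return None
    t=(-B-q**.5)/2/A; return ((c-O)@D+t*(w@D)).round(2),(o+t*d).round(1)
for v in(200,250,300):
    x={200:(383,438),250:(381,436),300:(384,438)}[v]
    print(v,"face",cyl(x[0],v,15.5),"end",cyl(x[1],v,13), "rod@end",cyl(448,v,8))
# face via rack top edge at z=98
for u,v in((235,20),(250,150),(270,300),(300,540)):
    w=f["T"][:3,:3]@np.linalg.inv(f["mtx"])@[80+u/5.3-.4,190+v/5.3-.4,1]; p=c+w*(98-c[2])/w[2]; print("edge",((p-O)@D).round(2),((p-O)@L).round(1))
```

```text
cam 93.09247733929419 -75.98891964028891 230.29732217461873
200 face (np.float64(38.47), array([-10.6,  11.3])) end (np.float64(43.16), array([-9.6,  8.8])) rod@end (np.float64(42.52), array([-7.3,  3.2]))
250 face (np.float64(38.73), array([-6.4, 14.1])) end (np.float64(43.44), array([-5.4, 11.8])) rod@end (np.float64(43.27), array([-3.4,  7.2]))
300 face (np.float64(38.99), array([-1.7, 15.4])) end (np.float64(43.56), array([-0.5, 13. ])) rod@end (np.float64(43.0), array([1.9, 7.8]))
edge 38.9 -38.2
edge 38.87 -27.5
edge 39.06 -14.5
edge 39.21 7.7
```

Request:
{"op": "servo_tool", "data": {"plan": [[[-0.001,-0.025,0],[0,0,0],8],[[-0.002,-0.05,0],[0,0,0],8],[[-0.004,-0.075,0],[0,0,0],8],[[-0.005,-0.1,0],[0,0,0],8],[[-0.005,-0.1,0],[0,0,0],8],[[-0.005,-0.1,0],[0,0,0],8]]}}

```text
t: 6.4
tcp_pos: [465.1, 0.0, 104.3]
eef_rot: [0.025, 1.0, 0.0, -0.001]
contact_force: [-5.8, 3.3, -6.6]
width: 13.2
gripper_force: 41.8
```

Run:
```python
from h import *
import cv2
f,s=wrist("w4"); print(s["tcp_pos"],s["width"],s["contact_force"], (s["tcp_pos"]-O)@D)
c=f["frame"][190:300,80:230]
cv2.imwrite("pics/w4.png",cv2.resize(c,None,fx=5.3,fy=5.3,interpolation=cv2.INTER_CUBIC))
gap("w4")
```

```text
[4.65054307e+02 2.62717274e-02 1.04325583e+02] 13.218782961609858 [-5.84956272  3.29478745 -6.55415947] 90.31259006531049
rack top n 27938 z 98.13208165298695 a max pct [ 37.32  81.24 101.59]
face 3918 [38.73 38.95 39.11 39.49 43.03]
-38 [40.9 43.1]
0 [52.7 68.1]
38 [41.6 42.9]
37 67.0; 38 68.3; 39 66.2; 40 62.7; 41 62.4; 42 62.7; 43 62.9; 44 62.9; 45 62.7; 46 63.0; 47 62.7; 48 62.6; 49 62.9; 50 62.7; 51 63.0; 52 62.7; 53 62.9; 54 62.7; 55 63.0; 56 63.1; 57 63.1; 58 62.6; 59 62.4; 60 62.6; 61 62.7; 62 62.8; 63 63.0; 64 62.5; 65 62.8; 66 62.9; 67 62.6; 68 62.8; 69 62.9; 70 63.0; 71 62.9; 72 62.7; 73 62.5; 74 63.1; 75 63.0; 76 63.0; 77 62.9;
```

View pics/w4.png

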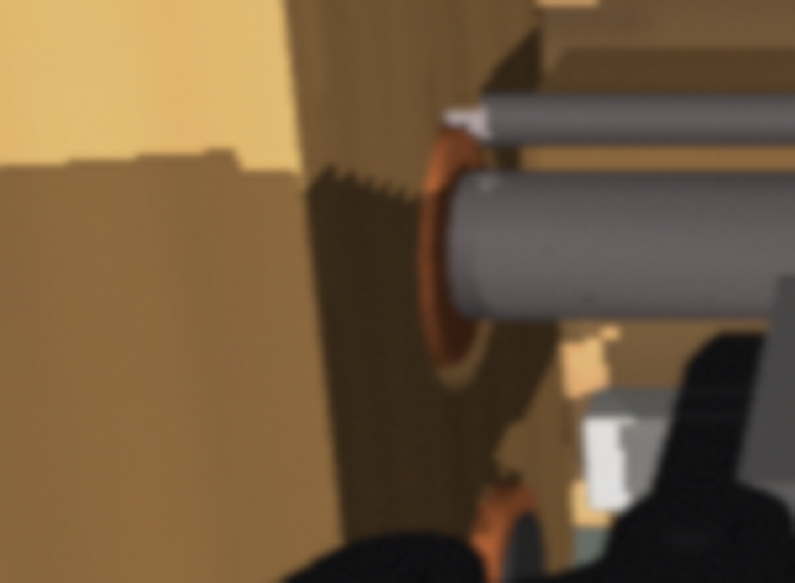

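The collar is now nearly level with the face: it meets the hole at about (420,250) and its rim is at about (436,250). Repeating the ray check.

Run:
```python
from h import *
f=load("w4"); c=f["T"][:3,3]; L=np.array([0.9987,-0.0505,0])
def cyl(uc,vc,r):
    w=f["T"][:3,:3]@np.linalg.inv(f["mtx"])@[80+uc/5.3-.4,190+vc/5.3-.4,1]
    o=np.array([(c-O)@L,c[2]-55]); d=np.array([w@L,w[2]]); A=d@d;B=2*o@d;C=o@o-r*r; q=B*B-4*A*C
    t=(-B-q**.5)/2/A; return ((c-O)@D+t*(w@D)).round(2)
for v,a,b in((200,423,442),(250,419,438),(300,423,440)): print(cyl(a,v,15.5),cyl(b,v,13),cyl(450,v,8))
im=f["frame"]
for v in(230,237,244): print(im[v,154:172].tolist())
```

```text
38.49 39.62 38.79
38.52 39.69 39.53
38.88 39.81 39.26
[[23, 39, 53], [23, 39, 53], [24, 39, 53], [24, 40, 54], [25, 42, 60], [27, 49, 82], [31, 56, 98], [27, 50, 91], [21, 37, 68], [19, 32, 56], [37, 44, 62], [66, 69, 79], [84, 85, 93], [89, 89, 96], [88, 88, 95], [89, 89, 96], [90, 90, 97], [91, 90, 97]]
[[24, 40, 54], [23, 40, 53], [24, 40, 53], [25, 41, 56], [27, 46, 69], [32, 55, 94], [32, 56, 101], [25, 45, 82], [19, 34, 62], [27, 37, 59], [53, 57, 72], [76, 77, 87], [87, 87, 94], [89, 88, 96], [90, 89, 96], [93, 92, 100], [96, 95, 103], [97, 97, 104]]
[[23, 40, 54], [24, 40, 53], [24, 38, 53], [23, 40, 54], [26, 43, 64], [31, 54, 90], [33, 59, 105], [28, 51, 92], [21, 38, 67], [21, 33, 57], [33, 40, 59], [53, 56, 68], [67, 67, 74], [71, 71, 76], [71, 70, 76], [72, 72, 78], [78, 78, 84], [84, 83, 90]]
```

Request:
{"op": "servo_tool", "data": {"plan": [[[-0.001,-0.01,0],[0,0,0],8],[[-0.001,-0.02,0],[0,0,0],8],[[-0.001,-0.02,0],[0,0,0],8],[[-0.001,-0.02,0],[0,0,0],8]]}}

```text
t: 6.85
tcp_pos: [465.0, -0.7, 104.3]
eef_rot: [0.025, 1.0, 0.0, -0.001]
contact_force: [-4.2, 3.9, -6.0]
width: 13.4
gripper_force: 41.8
```

Run:
```python
from h import *
f,s=wrist("w5"); print(s["tcp_pos"], (s["tcp_pos"]-O)@D)
im=f["frame"]
for v in(230,237,244): print(im[v,154:172,2].tolist())
```

```text
[464.99385131  -0.68198307 104.32664666] 89.60220299682037
[54, 53, 53, 60, 76, 82, 73, 67, 61, 56, 62, 80, 92, 95, 95, 95, 95, 96]
[54, 54, 53, 52, 53, 56, 63, 64, 58, 58, 72, 87, 95, 95, 96, 96, 97, 100]
[55, 55, 54, 53, 53, 58, 71, 75, 62, 57, 58, 68, 75, 76, 76, 77, 78, 83]
```

Flush to within about 0.4 mm. Drawing the fence back.

Request:
{"op": "servo_tool", "data": {"plan": [[[0.01,0.1,0],[0,0,0],8],[[0.02,0.4,0],[0,0,0],8],[[0.04,0.8,0],[0,0,0],8],[[0.06,1.25,0],[0,0,0],8],[[0.09,1.75,0],[0,0,0],8],[[0.11,2.25,0],[0,0,0],8],[[0.14,2.75,0],[0,0,0],8],[[0.16,3.25,0],[0,0,0],8],[[0.185,3.7,0],[0,0,0],8],[[0.2,4.0,0],[0,0,0],8],[[0.21,4.2,0],[0,0,0],8],[[0.217,4.3,0],[0,0,0],8]]}}

```text
t: 8.1
tcp_pos: [473.8, 170.8, 104.3]
eef_rot: [0.025, 1.0, -0.001, -0.001]
contact_force: [-5.9, -3.8, -5.2]
width: 13.3
gripper_force: 42.0
```

Request:
{"op": "servo_tool", "data": {"plan": [[[0.002,0.03,0],[0,0,0],8],[[0.003,0.06,0],[0,0,0],8],[[0.005,0.09,0],[0,0,0],8],[[0.006,0.12,0],[0,0,0],8],[[0.007,0.14,0],[0,0,0],8],[[0.008,0.16,0],[0,0,0],8],[[0.008,0.16,0],[0,0,0],8]]}}

```text
t: 8.8
tcp_pos: [474.0, 176.6, 104.3]
eef_rot: [0.025, 1.0, -0.001, -0.001]
contact_force: [-4.6, -1.8, -6.7]
width: 13.5
gripper_force: 42.0
```

Request:
{"op": "servo_tool", "data": {"plan": [[[0.001,0.015,0],[0,0,0],8],[[0.002,0.03,0],[0,0,0],8],[[0.002,0.045,0],[0,0,0],8],[[0.003,0.06,0],[0,0,0],8],[[0.003,0.06,0],[0,0,0],8]]}}

```text
t: 9.3
tcp_pos: [474.2, 179.0, 104.3]
eef_rot: [0.025, 1.0, -0.001, -0.001]
contact_force: [-6.1, -2.1, -5.3]
width: 13.5
gripper_force: 42.0
```

Request:
{"op": "servo_tool", "data": {"plan": [[[0.001,0.015,0],[0,0,0],8],[[0.002,0.03,0],[0,0,0],8],[[0.003,0.05,0],[0,0,0],8],[[0.003,0.05,0],[0,0,0],8]]}}

```text
t: 9.7
tcp_pos: [474.2, 179.5, 104.3]
eef_rot: [0.025, 1.0, -0.002, -0.001]
contact_force: [-4.3, -9.2, -4.6]
width: 13.5
gripper_force: 42.1
```

The end stop is reached: the force rose and total travel was 180 mm. Release, rise and go over the cradle.

Request:
{"op": "servo_tool", "data": {"plan": [[[0,-0.03,0],[0,0,0],13],[[0,-0.03,0],[0,0,0],30],[[0,-0.03,0],[0,0,0],45],[[0,-0.03,0],[0,0,0],60],[[0,-0.03,0.2],[0,0,0],60],[[0,-0.03,0.8],[0,0,0],60],[[0,-0.03,1.6],[0,0,0],60],[[0,-0.03,2.4],[0,0,0],60],[[0,-0.03,3.1],[0,0,0],60],[[0,-0.03,3.1],[0,0,0],60]]}}

```text
t: 10.7
tcp_pos: [478.8, 181.4, 233.2]
eef_rot: [0.025, 1.0, 0.001, 0.005]
contact_force: [0.6, 0.5, -0.2]
width: 59.8
gripper_force: 0.0
```

Request:
{"op": "servo_tool", "data": {"plan": [[[-0.03,-0.7,0],[0,0,-1.0],60],[[-0.06,-1.5,0],[0,0,-2.0],60],[[-0.1,-2.3,0],[0,0,-3.0],60],[[-0.13,-3.1,0],[0,0,-4.0],60],[[-0.17,-4.0,0],[0,0,-5.0],60],[[-0.2,-4.9,0],[0,0,-6.0],60],[[-0.24,-5.8,0],[0,0,-7.0],60],[[-0.28,-6.7,0],[0,0,-8.0],60],[[-0.32,-7.6,0],[0,0,-9.0],60],[[-0.36,-8.4,0],[0,0,-10.0],60],[[-0.38,-8.75,0],[0,0,-11.0],60],[[-0.38,-8.75,0],[0,0,-11.25],60]]}}

```text
t: 11.9
tcp_pos: [460.4, -171.7, 228.1]
eef_rot: [0.727, 0.686, -0.0, 0.0]
contact_force: [-0.2, -0.1, 0.6]
width: 60.3
gripper_force: 0.0
```

Run:
```python
from h import *
import cv2
f,s=wrist("w6"); print(s["tcp_pos"],s["eef_rot"],s["contact_force"])
cv2.imwrite("pics/w6.png",cv2.resize(f["frame"],(800,600),interpolation=cv2.INTER_CUBIC))
P=cloud(f);a=(P-O)@D;l=(P-O)@[0.9987,-0.0505,0];z=P[...,2]
m=(f["depth"]>0)&(abs(l)<16)&(z>55)&(z<75)&(a<-42)&(a>-150)
print(m.sum(),np.percentile(a[m],[0.5,2,50,98,99.5]),np.percentile(l[m],[1,50,99]),np.percentile(z[m],[50,98]))
t=m&(z>66); print("crest l",np.median(l[t]))
```

```text
[ 460.41892102 -171.71957294  228.068292  ] [ 7.27254227e-01  6.86368043e-01 -2.66351326e-04  3.58080432e-04] [-0.1547663  -0.06508048  0.58824428]
2162 [-120.68029571 -119.54306171  -81.48795413  -46.57715025  -45.47597865] [-12.62211415  -0.79631197  10.35255274] [65.64866443 68.19763382]
crest l -0.8326646097367163
```

View pics/w6.png

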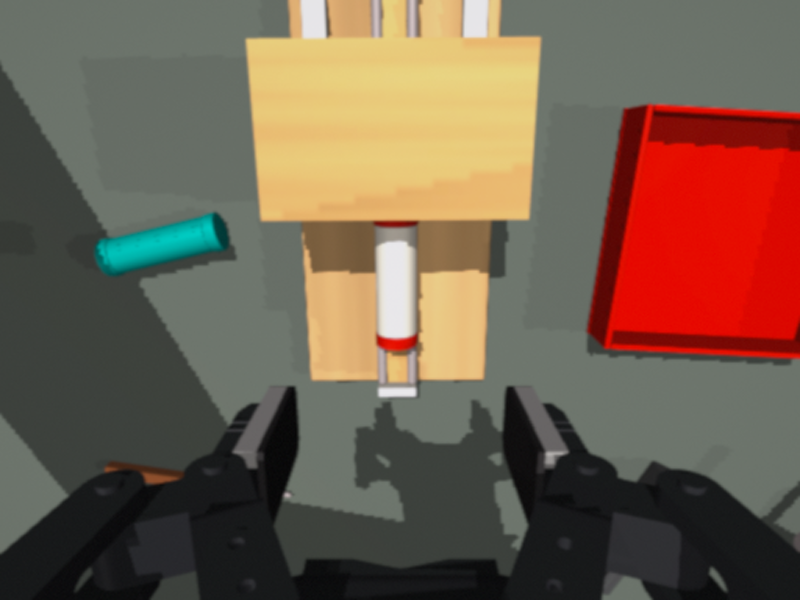

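The spent tube is fully out at (397,285) and measures centre a = −80.7 mm, crest 68 mm, which matches the description. The tray is at right (700,230). Descending to grasp with the pads kept above the rods.

Request:
{"op": "servo_tool", "data": {"plan": [[[-0.03,0.02,-0.8],[0,0,0],60],[[-0.06,0.02,-1.7],[0,0,0],60],[[-0.06,0.02,-2.6],[0,0,0],55],[[-0.06,0.02,-3.3],[0,0,0],50],[[-0.06,0.02,-3.9],[0,0,0],45],[[-0.06,0.02,-4.15],[0,0,0],40],[[-0.06,0.02,-4.15],[0,0,0],32],[[-0.06,0.02,-4.15],[0,0,0],26],[[-0.06,0.02,-4.15],[0,0,0],18],[[-0.06,0.02,-4.15],[0,0,0],18],[[-0.06,0.02,-4.15],[0,0,0],18],[[-0.06,0.02,-4.15],[0,0,0],18]], "force": 30}}

```text
t: 13.15
tcp_pos: [458.1, -168.7, 63.1]
eef_rot: [0.725, 0.689, 0.0, 0.0]
contact_force: [-2.6, 0.5, 7.9]
width: 22.8
gripper_force: 30.0
```

Request:
{"op": "servo_tool", "data": {"plan": [[[0,0,0.2],[0,0,0],18],[[0,0,0.6],[0,0,0],18],[[0,0,1.2],[0,0,0],18],[[0,0,2.0],[0,0,0],18],[[0,0,2.5],[0,0,0],18],[[0,0,2.5],[0,0,0],18]]}}

```text
t: 13.75
tcp_pos: [460.6, -169.8, 165.7]
eef_rot: [0.725, 0.689, 0.001, 0.004]
contact_force: [0.8, 0.1, -1.0]
width: 22.8
gripper_force: 29.7
```

Run:
```python
from h import *
import cv2
f=load("top0")
for u,v in((458,166),(537,176),(528,252),(448,243)): print(atz(f,u*.64,v*.64,35).round(1))
f=load("w6"); P=cloud(f); im=f["frame"].astype(int); m=(im[...,2]>120)&(im[...,1]<60)&(f["depth"]>0)&(P[...,0]>560)&(abs(P[...,2]-35)<4); p=P[m]; print(p.min(0),p.max(0))
f,s=wrist("w7"); print(s["tcp_pos"],s["width"],s["gripper_force"],s["contact_force"])
cv2.imwrite("pics/w7.png",f["frame"])
```

```text
[751.3 -96.2  35. ]
[ 737.5 -249.1   35. ]
[ 589.4 -233.8   35. ]
[601.6 -80.3  35. ]
[ 590.19546164 -243.28875978   31.00609103] [718.28034521 -82.51871117  37.7086923 ]
[ 460.59472067 -169.8266867   165.68071467] 22.802015364376388 29.71604347229004 [ 0.84734177  0.05154713 -1.03576752]
```

View pics/w7.png

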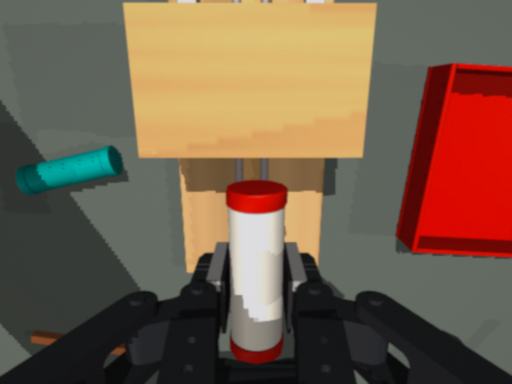

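The tube is held level between the pads at (257,270). The tray centre computes to (670,−165). Carrying it over.

Request:
{"op": "servo_tool", "data": {"plan": [[[0.3,0,0],[0,0,0],18],[[0.9,0,0],[0,0,0],18],[[1.6,0.05,0],[0,0,0],18],[[2.4,0.05,0],[0,0,0],18],[[3.2,0.1,0],[0,0,0],18],[[4.0,0.1,0],[0,0,0],18],[[4.6,0.1,-0.1],[0,0,0],18],[[5.05,0.1,-0.4],[0,0,0],18],[[5.25,0.1,-0.9],[0,0,0],18],[[5.25,0.1,-1.5],[0,0,0],18],[[5.25,0.1,-2.0],[0,0,0],18],[[5.25,0.1,-2.4],[0,0,0],18]]}}

```text
t: 15.0
tcp_pos: [667.3, -163.8, 62.7]
eef_rot: [0.725, 0.689, -0.001, -0.002]
contact_force: [0.1, -0.3, -1.5]
width: 22.7
gripper_force: 29.7
```

Request:
{"op": "servo_tool", "data": {"plan": [[[0,0,-0.2],[0,0,0],18],[[0,0,-0.4],[0,0,0],18],[[0,0,-0.6],[0,0,0],18],[[0,0,-0.75],[0,0,0],18],[[0,0,-0.85],[0,0,0],18],[[0,0,-0.92],[0,0,0],18],[[0,0,-0.95],[0,0,0],18],[[0,0,-0.95],[0,0,0],18]]}}

```text
t: 15.8
tcp_pos: [668.1, -164.6, 28.4]
eef_rot: [0.725, 0.689, 0.0, 0.0]
contact_force: [-0.2, 0.4, -0.4]
width: 22.6
gripper_force: 29.7
```

Tube should be about 2–3 mm above the floor. Lowering by small steps until contact.

Request:
{"op": "servo_tool", "data": {"plan": [[[0,0,-0.02],[0,0,0],18],[[0,0,-0.04],[0,0,0],18],[[0,0,-0.06],[0,0,0],18],[[0,0,-0.06],[0,0,0],18]]}}

```text
t: 16.2
tcp_pos: [668.0, -164.6, 25.8]
eef_rot: [0.725, 0.689, -0.0, -0.0]
contact_force: [0.5, -0.0, -1.0]
width: 22.9
gripper_force: 29.7
```

Request:
{"op": "servo_tool", "data": {"plan": [[[0,0,-0.015],[0,0,0],18],[[0,0,-0.03],[0,0,0],18],[[0,0,-0.03],[0,0,0],18]]}}

```text
t: 16.5
tcp_pos: [668.1, -164.6, 25.3]
eef_rot: [0.725, 0.689, -0.0, 0.0]
contact_force: [-1.5, 0.0, 4.6]
width: 22.7
gripper_force: 30.2
```

Contact (force rose to 4.6 N). Opening slowly and rising.

Request:
{"op": "servo_tool", "data": {"plan": [[[0,0,0.01],[0,0,0],23],[[0,0,0.01],[0,0,0],25],[[0,0,0.01],[0,0,0],28],[[0,0,0.01],[0,0,0],34],[[0,0,0.01],[0,0,0],42],[[0,0,0.01],[0,0,0],46],[[0,0,0.2],[0,0,0],46],[[0,0,0.7],[0,0,0],46],[[0,0,1.4],[0,0,0],46],[[0,0,2.3],[0,0,0],46],[[0,0,3.2],[0,0,0],46],[[0,0,4.1],[0,0,0],46]]}}

```text
t: 17.7
tcp_pos: [667.9, -164.5, 190.7]
eef_rot: [0.725, 0.689, 0.0, 0.0]
contact_force: [0.2, -0.4, -0.1]
width: 45.9
gripper_force: 0.0
```

Request:
{"op": "servo_tool", "data": {"plan": [[[0,-0.8,0.4],[0,0,0],46],[[0,-1.8,0.4],[0,0,0],46],[[0,-2.8,0.4],[0,0,0],46],[[0,-3.6,0.4],[0,0,0],46],[[0,-4.0,0.4],[0,0,0],46],[[0,-4.0,0.4],[0,0,0],46]]}}

```text
t: 18.3
tcp_pos: [667.7, -326.7, 204.8]
eef_rot: [0.726, 0.688, -0.0, 0.0]
contact_force: [-0.4, -0.1, -0.9]
width: 45.8
gripper_force: 0.0
```

Run:
```python
from h import *
import cv2
from station import optics,env
f=optics.grab_frame("top"); np.savez("pics/top9.npz",**f)
g=optics.grab_frame("scene")
a=cv2.resize(f["frame"][90:240,170:370],(800,600),interpolation=cv2.INTER_CUBIC)
b=cv2.resize(g["frame"][130:290,100:340],(800,533),interpolation=cv2.INTER_CUBIC)
cv2.imwrite("pics/end.png",cv2.resize(np.vstack([a,b]),(424,600),interpolation=cv2.INTER_AREA))
P=cloud(f); m=f["frame"].min(2)>150; m[:,:280]=0; m[:95]=0;m[165:]=0;m[:,350:]=0
p=P[m]; print(len(p),p.mean(0),np.percentile(p[:,2],95)); print(env.state()["contact_force"],env.state()["t"])
im=f["frame"].astype(int); m=np.zeros(im.shape[:2],bool); m[180:205,185:210]=1; m&=(im[...,2]>120)&(im[...,1]>120)&(im[...,0]<90)&(abs(P[...,2]-128)<8); print("paddle",P[m].mean(0),m.sum())
```

```text
164 [ 667.76443435 -165.9378398    27.42305365] 32.5837030559656
[-0.23143169  0.43515335  0.3507318 ] 18.4
paddle [475.81985234 179.24928233 128.46507867] 70
```

View pics/end.png

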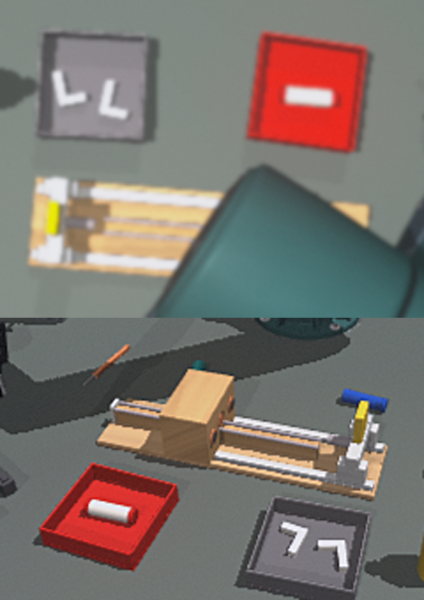

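The final view shows the spent tube flat in the red tray at (310,97), the fence back at its track end at (53,218), and the trays and spacers as they were.

```bash
python3 -c "
from station import env
print(env.sign_off())"
```

```text
the job is handed in; nothing more can be done
None
```

The job is handed in, at about 18 s of arm time: I pushed the fresh tube flush (about 0.4 mm short by my last measurement, not re-checked after drawing back), drew the fence back to its end stop, and laid the spent tube flat in the red tray. No verdict was returned.

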